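# Lid on and clamp down on a loaded sample chamber

## Task

The sample chamber has been loaded, so close it up: take the lid by its handle from the sloping rest and set it squarely on the chamber so that it sits flush on the rim all round, setting it down without dropping it. Then swing the hinged clamp bar over the lid and fully down into its catch. Leave the jar, the beaker and the bottle standing where they are.

Things in the scene. Friction and masses are not known exactly. Their poses are not given: they have to be found in the camera images.
- chamber: White open box fixed to the bench, left or right; four vials inside (60 mm high). Outside 120 mm (x) by 110 (y), rim 85 high, walls 6 (opening 108 by 98). Steel foot plate 130 by 180, 6 thick. Beside the wall at y = -75 stands the clamp's hinge bracket (115 high), at y = +76 its catch, both at x = +40. Origin: centre of the underside, at bench height; z up. Its -y side faces away from the robot.
- lid: Loose aluminium plate 130 mm (x) by 120 (y) by 8 thick, 0.24 to 0.5 kg. Origin: centre of the plate's underside, z out of its top; seated, it is 85 mm above the chamber's origin, x and y along the chamber's (or a half turn round). Plug below it: 98 by 88 to 6 mm down, then 88 by 78 to 12 mm down; 5 mm play each side in the opening. Starts lying on the sloping rest.
- lid_handle (a point): Middle of the lid's handle, 37 mm above the lid's origin along its z, axes as the lid's. The handle is a black flat bar along the lid's y, centred on the lid: 70 mm long, 14 mm thick (along x), flat sides from 20 to 50 mm above the lid's origin, on two short legs near its ends.
- rest: Wooden sloping stand, fixed to the bench on the other side from the chamber, 160 by 130 mm, about 90 mm high. Origin: centre of its underside. Its slope rises 30 degrees from level towards its +x (roughly to the robot's left). A 9 mm thick lip, 18 mm high, runs along the low edge, and the lid's edge lies against it. The lid lifts free square to the slope.
- clamp (a joint): Angle a of the clamp bar's hinge, rad: 0 = closed, level over the lid in its catch (its stop); 1.57 = upright; more = leaning away from the chamber; stop at 2.1. The hinge axis is parallel to the chamber's x. The hinge is stiff: the bar stays where it is left and must be moved all the way down (about 1 N at its end). Bar mass 0.12 kg.
- clamp_hinge (a point): Point on the clamp bar's hinge axis, at (+40, -75, +100) mm in the chamber's frame. From it the bar points along (0, cos a, sin a) in the chamber's frame, a being the joint value. Dark steel bar, 18 mm wide (along the chamber's x), 10 mm thick, 195 mm from hinge to tip; closed, its underside is 2 mm above the seated lid.
- clamp_grip (a point): Middle of the clamp bar's black rubber end, 177 mm along the bar from the hinge. The rubber end is the last 35 mm, 18 mm wide, 16 mm thick. Closed, this point is at (+40, +102, +100) mm in the chamber's frame, 20 mm beyond the catch, with free air below it down to the bench.
- catch (a point): Top of the catch's steel post, at (+40, +76, +93) mm in the chamber's frame. Two prongs, 24 mm apart (along x) and 12 mm wide (y), stand 15 mm higher on either side; the closed bar lies between them. Axes as the chamber's.
- jar: Bystander: closed jar, 60 mm diameter, 75 mm high, beyond the chamber (its -y side). Origin: centre of its underside.
- beaker: Bystander: empty glass beaker, 66 mm diameter, 75 mm high, beyond the rest (its -y side). Origin: centre of its underside.
- wash_bottle: Bystander: white bottle, 64 mm diameter, 170 mm high, at the far middle of the bench. Origin: centre of its underside.
Not all that is in view belongs to the job. There is more than one size of the lid; the job needs the largest. Leave any red look-alike of the chamber alone.

How it is judged:
By the outcome, as a careful person would: the job done as asked, in the order asked, and still so for the second after the job is handed in, with the robot touching nothing.
It also fails if it takes over 72 s, if anything falls off the work surface, if the arm or the gripper's body presses on something with over 40 N, if the wrist force passes 120 N, or if a joint passes its speed limit or range.

## Robot

A 6-joint arm with a two-finger parallel gripper is mounted at the origin on the work surface. World frame = base frame: x ahead of the robot, y to its left, z up, the work surface at z = 0. Lengths are in m, angles in rad, forces in N, time in s.
With the tool pointing down it reaches from about 0.225 to 0.875 m from the base axis. Payload 3.4 kg.
Tool frame: the origin (TCP) lies at the very end of the fingers, on their centre line; the grasp point (between the pads) lies 19 mm behind it (manip.tcp_to_grasp is the distance from the TCP to the grasp point, in m); z points along the fingers, y is the line along which they close (so a half turn about z gives the same grasp; the last joint's range is limited). The gripper opens to 85 mm and grips with 20 to 120 N. Pads are 22 mm wide; open, the fingers measure 114 mm over their backs; the gripper's body (76 mm by 85 mm) begins 54 mm behind the grasp point. The pads swing forward as they close: fully open they stand 13 mm farther back than shut.
Start: joints at [-1.303, 0.276, 1.505, -0, 1.361, -0.121], TCP at [0.218, -0.532, 0.231] pointing down, gripper open.
Joint ranges: [-2.89, 2.89], [-0.75, 2.08], [0.22, 2.7], [-1.18, 4.32], [0.11, 2.71], [-2.7, 2.7]. Speed limits (rad/s): [2.57, 2.57, 3.14, 3.14, 3.14, 3.14].

## Interface

Orientations are given as a unit quaternion [w, x, y, z].
In Python, from rig import status, get_image, job, manip gives the robot as it stands.
- The arm moves only by the tool apply_moves, never from a script. Its arguments are lists of equal length, an entry for each row: "xyz": the shift along the tool's x, y, z each as a share of 0.3 m, from -1 to 1, a list of three; "rot": the turn, a rotation vector about the tool's x, y, z each as a share of 60 degrees, from -1 to 1, a list of three; "hand": the opening, from -1 (shut) to 1 (fully open). A call has 1 to 8 rows; each row shifts and turns the commanded pose from where the row before left it, along the tool's axes as they then stand; what a row does not reach is not made up. A row lasts 1/8 s, in which the tool goes at most 62.5 mm and 10.7 degrees, less where a joint would pass 70% of its speed; a pose out of reach is approached as far as the arm can. A call with a number of a shift or a turn outside -1 to 1 is refused whole. A call with a gripper value outside its range is refused whole. The fingers move at their own pace and stop on an object; "force" is the grip in N (left out, the last holds). Time passes only in rows, so rows that do not move let the fingers close. It gives the time, the measured TCP pose, the force, the opening and the grip force at its end, in the units of the state.
- status.get_state(): the state, without advancing time (a new reading comes with each control period).
- get_image(name): name is "scene" or "top"; returns a dict with "pixels" (384x512x3 uint8, red, green, blue), "fovy" (degrees; the focal length in pixels is half the picture's height over the tangent of half this angle, whatever the lens; pixels are square), "cx", "cy" (the principal point, pixels), "origin" and "orientation" of the camera in the world. Camera axes: x right, y down, z forward; pixel columns grow to the right and rows downward; lengths in m; the calibration is good to about 2 mm. A picture is of the moment at which its call begins. There is no depth.
- job.sign_off(): hands the job in; it is judged then, once.
The state is a dict: "clock": time; "qpos": joint angles; "qd": joint speeds; "effort": joint torques, N m; "position": TCP position; "ee_rot": TCP orientation; "contact_force": force on the tool from outside, world axes, zero at the start; "moment": the same for the moment, N m; "width": finger opening in m; "gripper_force": force on a finger pad.
Only numpy, scipy, OpenCV 4.12 (cv2) and the standard library are available. Lean on these libraries where they do the work, as an engineer would, in place of code of your own. Each camera call takes 0.05 s, during which the arm holds its last target. There are 200 camera calls.

## Working session

There is one attempt and no reset: what is moved stays moved. The work goes in short steps, Python scripts to look and compute and a tool call to move; the robot and the scene stay as the last step left them, time stands still between calls to the robot, and variables do not carry over. Pictures are saved under pics/ and viewed, at most 10 in all, crops included, and the job is handed in when it is done.

Besides the shell and the picture viewer there is one more tool, called after ">>>" by a JSON object that holds its "fn" and its "kwargs". apply_moves: Moves the arm, as the interface text tells. Its arguments: {"type":"object","properties":{"xyz":{"type":"array","items":{"type":"array","items":{"type":"number","minimum":-1,"maximum":1}}},"rot":{"type":"array","items":{"type":"array","items":{"type":"number","minimum":-1,"maximum":1}}},"hand":{"type":"array","items":{"type":"number"}},"force":{"type":"number"}},"required":["xyz","rot","hand"]}

```bash
ls; mkdir -p pics
python3 - <<'E'
from rig import status, get_image, job, manip
import cv2,pickle
d={}
for n in("scene","top"):
    r=get_image(n); d[n]=r
    cv2.imwrite(f"pics/{n}0.png",r["pixels"][:,:,::-1])
    print(n,r["fovy"],r["cx"],r["cy"],r["origin"],r["orientation"],[k for k in r])
pickle.dump(d,open("im0.pkl","wb"))
print(status.get_state(),manip.tcp_to_grasp)
E
```

```text
pics
scene 42.87758743097385 264.9435616225643 195.70759603250573 [ 1.20079543 -0.68814547  1.00131257] [-0.37094402  0.85818652  0.32705165 -0.13767224] ['pixels', 'fovy', 'cx', 'cy', 'origin', 'orientation']
top 43.98455529020403 260.5051197004447 184.0695757421363 [0.34826501 0.04570418 1.36548989] [-0.05622509  0.7051494  -0.70407748  0.06227327] ['pixels', 'fovy', 'cx', 'cy', 'origin', 'orientation']
{'clock': 0.1, 'qpos': array([-1.30299448e+00,  2.76515979e-01,  1.50602628e+00,  1.30599409e-05,
        1.36073029e+00, -1.20984729e-01]), 'qd': array([-0.00112596, -0.00238031, -0.0024938 ,  0.00043234,  0.00173862,
        0.00053659]), 'effort': array([-1.79117505e-04, -4.17703521e+01, -2.46405959e+01, -3.82674043e-04,
        5.75309474e-03, -1.38469059e-05]), 'position': array([ 0.21783914, -0.53160642,  0.23052736]), 'ee_rot': array([-8.38153041e-04,  9.81164967e-01,  1.93169876e-01, -5.52358451e-05]), 'contact_force': array([0.24136857, 0.62321124, 0.59298621]), 'moment': array([-0.04051605,  0.01794154, -0.06638431]), 'gripper_force': 0.0, 'width': 0.08523784262299998} 0.0187
```

View pics/scene0.png

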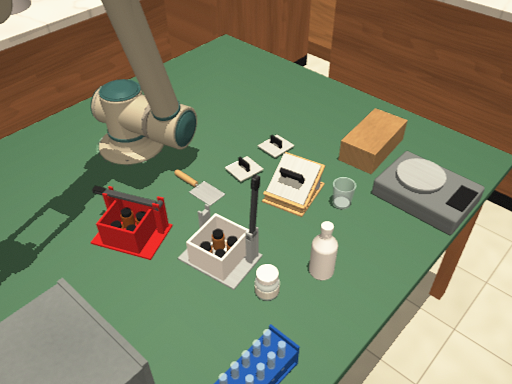

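View pics/top0.png

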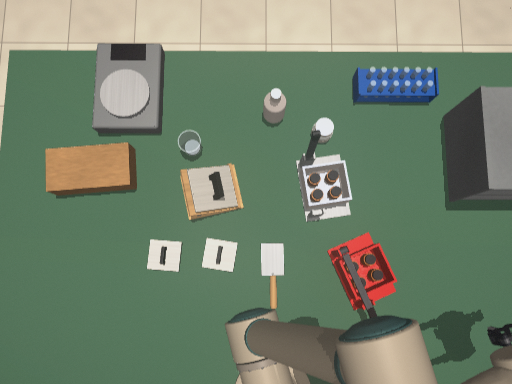

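Scene: white chamber about (218,248), upright bar at its right, large lid on the rest at (293,178), small decoy lids, and a red look-alike. Top: chamber (325,187), lid on the rest (214,187) with its handle at (217,186). Next, enlarged crops.

```bash
cat > h.py <<'E'
import numpy as np,pickle,cv2
from scipy.spatial.transform import Rotation as R
def cam(r):
    q=np.array(r["orientation"]); M=R.from_quat(q[[1,2,3,0]]).as_matrix()
    f=192/np.tan(np.radians(r["fovy"])/2)
    return M,f,np.array(r["origin"])
def proj(r,P):
    M,f,o=cam(r); p=(np.atleast_2d(P)-o)@M
    return np.c_[r["cx"]+f*p[:,0]/p[:,2], r["cy"]+f*p[:,1]/p[:,2]]
def ray(r,uv):
    M,f,o=cam(r); d=M@np.array([(uv[0]-r["cx"])/f,(uv[1]-r["cy"])/f,1]); return o,d/np.linalg.norm(d)
def onz(r,uv,z):
    o,d=ray(r,uv); return o+d*(z-o[2])/d[2]
def tri(r1,u1,r2,u2):
    o1,d1=ray(r1,u1);o2,d2=ray(r2,u2)
    s=np.linalg.lstsq(np.c_[d1,-d2],o2-o1,rcond=None)[0]
    a,b=o1+s[0]*d1,o2+s[1]*d2
    return (a+b)/2,np.linalg.norm(a-b)
E
python3 - <<'E'
from h import *
d=pickle.load(open("im0.pkl","rb"))
def crop(n,u,v,w,h,k): return cv2.resize(d[n]["pixels"][v:v+h,u:u+w,::-1],None,fx=k,fy=k,interpolation=cv2.INTER_CUBIC)
cv2.imwrite("pics/c1.png",np.vstack([crop("top",170,120,200,110,4)]))
cv2.imwrite("pics/c2.png",crop("scene",170,140,170,148,4))
# check calibration on gripper/tcp
print(proj(d["scene"],[0.218,-0.532,0.231]),proj(d["top"],[[0.218,-0.532,0.231],[0,0,0]]))
E
```

```text
[[-21.8837538  208.65431001]] [[505.52390187 321.80492308]
 [272.90737376 394.92712181]]
```

View pics/c1.png

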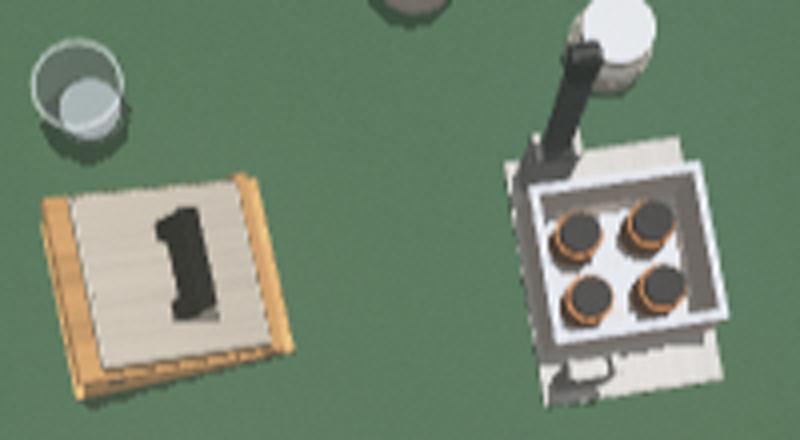

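View pics/c2.png

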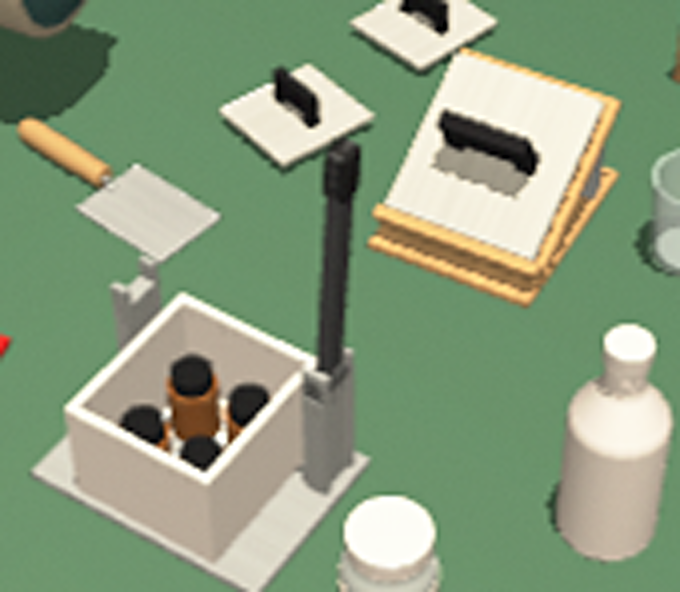

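Crop 1 (×4, top) gives the chamber rim corners (531,187), (698,163), (729,317), (557,344) and the lid corners (70,201), (238,182), (270,342), (103,370). Crop 2 (×4, scene) gives rim (318,362), (212,482), (70,408), (183,295), lid (612,97), (540,262), (383,205), (465,50), and the bar's rubber end at (342,170). I'll triangulate these.

```bash
cat > m.py <<'E'
from h import *
np.set_printoptions(precision=4,suppress=True)
d=pickle.load(open("im0.pkl","rb")); T,S=d["top"],d["scene"]
t=lambda p:((p[0]+.5)/4-.5+170,(p[1]+.5)/4-.5+120)
s=lambda p:((p[0]+.5)/4-.5+170,(p[1]+.5)/4-.5+140)
def go(name,A,B):
    P=[];
    for a,b in zip(A,B):
        p,e=tri(T,t(a),S,s(b)); P.append(p); print(name,p,"gap %.4f"%e)
    return np.array(P)
C=go("rim",[(531,187),(698,163),(729,317),(557,344)],[(318,362),(212,482),(70,408),(183,295)])
L=go("lid",[(70,201),(238,182),(270,342),(103,370)],[(612,97),(540,262),(383,205),(465,50)])
for Q in(C,L):
    print("centre",Q.mean(0),"edges",[np.linalg.norm(Q[i]-Q[i-1]) for i in range(4)])
    print("x dir",(Q[0]+Q[3]-Q[1]-Q[2])/2,"y dir",(Q[2]+Q[3]-Q[0]-Q[1])/2)
B=go("bar",[(585,52),(560,152)],[(342,172),(326,372)])
H=go("handle top ends",[(185,213),(193,312)],[(536,160),(442,120)])
E
python3 m.py
```

```text
rim [ 0.6153 -0.0803  0.0836] gap 0.0007
rim [ 0.6334 -0.1949  0.0834] gap 0.0033
rim [ 0.5262 -0.2127  0.0839] gap 0.0039
rim [ 0.5072 -0.0958  0.0825] gap 0.0025
lid [0.6046 0.2371 0.0993] gap 0.0088
lid [0.6317 0.1268 0.0313] gap 0.0072
lid [0.5131 0.0997 0.0325] gap 0.0016
lid [0.4891 0.2117 0.0965] gap 0.0069
centre [ 0.5706 -0.1459  0.0834] edges [np.float64(0.10918790893138354), np.float64(0.11610290472570142), np.float64(0.10866698803718679), np.float64(0.11838082304692317)]
x dir [-0.0185  0.1158 -0.0006] y dir [-0.1076 -0.0166 -0.0003]
centre [0.5596 0.1688 0.0649] edges [np.float64(0.11830472023274291), np.float64(0.13236036872418133), np.float64(0.12169095676169366), np.float64(0.13128773381178474)]
x dir [-0.0256  0.1112  0.066 ] y dir [-0.1171 -0.0262 -0.0008]
bar [ 0.6546 -0.0955  0.2797] gap 0.0034
bar [ 0.6365 -0.0974  0.1034] gap 0.0035
handle top ends [0.5983 0.1595 0.0863] gap 0.0069
handle top ends [0.526  0.1493 0.0898] gap 0.0026
```

```bash
cat > plan.py <<'E'
from h import *
from rig import status
import json,sys
np.set_printoptions(precision=4,suppress=True)
def ax(yaw,tilt=0):  # lid-type frame: x at yaw rising by tilt; returns matrix of x,y,z columns
    return (R.from_euler('z',yaw,degrees=True)*R.from_euler('y',-tilt,degrees=True)).as_matrix()
def tool(F):  # tool y = -x of frame, tool z = -z of frame
    y=-F[:,0]; z=-F[:,2]; return np.c_[np.cross(y,z),y,z]
def cur():
    s=status.get_state(); q=s["ee_rot"]
    return np.array(s["position"]),R.from_quat(np.array(q)[[1,2,3,0]])
def rows(wps,p=None,q=None,v=.04,w=8.):
    """wps: list of (pos, Rmatrix[, v]) ; rows in tool axes, shares"""
    if p is None: p,q=cur()
    X=[];W=[]
    for wp in wps:
        P=np.array(wp[0]);Q=R.from_matrix(wp[1]); vv=wp[2] if len(wp)>2 else v
        rv=(q.inv()*Q).as_rotvec()
        n=int(max(1,np.ceil(np.linalg.norm(P-p)/vv-1e-6),np.ceil(np.degrees(np.linalg.norm(rv))/w-1e-6)))
        p0,q0=p,q
        for i in range(1,n+1):
            x=np.round(q.inv().apply(p0+(P-p0)*i/n-p)/.3,3)+0
            r=np.round((q.inv()*q0*R.from_rotvec(rv*i/n)).as_rotvec()/np.radians(60),3)+0
            X.append(x.tolist());W.append(r.tolist())
            p=p+q.apply(x*.3); q=q*R.from_rotvec(r*np.radians(60))
        print("# wp",len(X))
    for i in range(0,len(X),8):
        print(json.dumps(X[i:i+8]),json.dumps(W[i:i+8]))
E
cat > a1.py <<'E'
from plan import *
F=ax(102.8,30); O=np.array([.5596,.1688,.0649])-.008*F[:,2]
G=tool(F); n=F[:,2]
g=O+.022*n
print("tcp at grasp",g)
p,q=cur()
rows([(p+[0.03,0.03,.19],q.as_matrix()),(g+.14*n,G),(g+.06*n,G)],v=.05)
E
python3 a1.py
```

```text
tcp at grasp [0.5612 0.162  0.077 ]
# wp 4
# wp 19
# wp 21
[[0.033, -0.014, -0.158], [0.032, -0.014, -0.159], [0.033, -0.014, -0.158], [0.033, -0.014, -0.158], [0.118, -0.095, 0.05], [0.116, -0.094, 0.053], [0.116, -0.093, 0.057], [0.114, -0.093, 0.06]] [[0.0, 0.0, 0.0], [0.0, 0.0, 0.0], [0.0, 0.0, 0.0], [0.0, 0.0, 0.0], [0.033, 0.003, 0.01], [0.033, 0.003, 0.011], [0.033, 0.002, 0.01], [0.034, 0.003, 0.01]]
[[0.113, -0.092, 0.064], [0.112, -0.09, 0.067], [0.11, -0.09, 0.071], [0.11, -0.088, 0.074], [0.108, -0.086, 0.078], [0.108, -0.086, 0.08], [0.106, -0.083, 0.084], [0.105, -0.081, 0.088]] [[0.033, 0.003, 0.01], [0.033, 0.003, 0.011], [0.033, 0.002, 0.01], [0.033, 0.003, 0.01], [0.033, 0.003, 0.011], [0.033, 0.003, 0.01], [0.034, 0.002, 0.01], [0.033, 0.003, 0.01]]
[[0.104, -0.08, 0.09], [0.102, -0.077, 0.093], [0.102, -0.076, 0.097], [0.0, 0.0, 0.133], [0.0, 0.0, 0.133]] [[0.033, 0.003, 0.011], [0.033, 0.003, 0.01], [0.033, 0.002, 0.01], [0.0, 0.0, 0.0], [0.0, 0.0, 0.0]]
```

>>> {"fn": "apply_moves", "kwargs": {"xyz": [[0.033, -0.014, -0.158], [0.033, -0.014, -0.158], [0.033, -0.014, -0.158], [0.033, -0.014, -0.158], [0.118, -0.095, 0.05], [0.116, -0.094, 0.053], [0.116, -0.093, 0.057], [0.114, -0.093, 0.06]], "rot": [[0, 0, 0], [0, 0, 0], [0, 0, 0], [0, 0, 0], [0.033, 0.003, 0.01], [0.033, 0.003, 0.01], [0.033, 0.003, 0.01], [0.033, 0.003, 0.01]], "hand": [1, 1, 1, 1, 1, 1, 1, 1]}}

```text
clock: 1.1
position: [0.3364, -0.3414, 0.3606]
ee_rot: [-0.07, 0.983, 0.172, -0.007]
contact_force: [0.6, 0.8, 1.1]
width: 0.0854
gripper_force: 0.0
```

>>> {"fn": "apply_moves", "kwargs": {"xyz": [[0.113, -0.092, 0.064], [0.112, -0.09, 0.067], [0.11, -0.09, 0.071], [0.11, -0.088, 0.074], [0.108, -0.086, 0.078], [0.108, -0.086, 0.08], [0.106, -0.083, 0.084], [0.105, -0.081, 0.088]], "rot": [[0.033, 0.003, 0.01], [0.033, 0.003, 0.01], [0.033, 0.003, 0.01], [0.033, 0.003, 0.01], [0.033, 0.003, 0.01], [0.033, 0.003, 0.01], [0.033, 0.003, 0.01], [0.033, 0.003, 0.01]], "hand": [1, 1, 1, 1, 1, 1, 1, 1]}}

```text
clock: 2.1
position: [0.5115, -0.0241, 0.2418]
ee_rot: [-0.206, 0.97, 0.127, -0.022]
contact_force: [0.8, 0.2, 0.3]
width: 0.0853
gripper_force: 0.0
```

>>> {"fn": "apply_moves", "kwargs": {"xyz": [[0.104, -0.08, 0.09], [0.102, -0.077, 0.093], [0.102, -0.076, 0.097], [0, 0, 0], [0, 0, 0], [0, 0, 0]], "rot": [[0.033, 0.003, 0.01], [0.033, 0.003, 0.01], [0.033, 0.003, 0.01], [0, 0, 0], [0, 0, 0], [0, 0, 0]], "hand": [1, 1, 1, 1, 1, 1]}}

```text
clock: 2.85
position: [0.5765, 0.093, 0.1989]
ee_rot: [-0.255, 0.96, 0.11, -0.026]
contact_force: [-0.4, -0.8, -0.3]
width: 0.0854
gripper_force: 0.0
```

```bash
cat > a2.py <<'E'
from a1 import *
print("----",p,g+.14*n)
rows([(g+.05*n,G,.045)])
from rig import get_image
S2=get_image("scene");T2=get_image("top")
pickle.dump({"scene":S2,"top":T2},open("im1.pkl","wb"))
im=np.hstack([cv2.resize(S2["pixels"][110:260,220:350,::-1],None,fx=3,fy=3),cv2.resize(T2["pixels"][110:260,150:280,::-1],None,fx=3,fy=3)])
cv2.imwrite("pics/p1.png",im)
print(proj(S2,p),proj(T2,p),status.get_state()["width"])
E
python3 a2.py|sed -n '/----/,$p'
```

```text
---- [0.5765 0.093  0.1989] [0.5767 0.0937 0.1983]
# wp 3
[[0.0, -0.001, 0.101], [0.0, 0.0, 0.101], [0.0, -0.001, 0.101]] [[0.001, -0.001, 0.002], [0.002, -0.001, 0.001], [0.001, -0.002, 0.002]]
[[282.593  156.4379]] [[237.6164 171.9342]] 0.08521046697014333
```

View pics/p1.png

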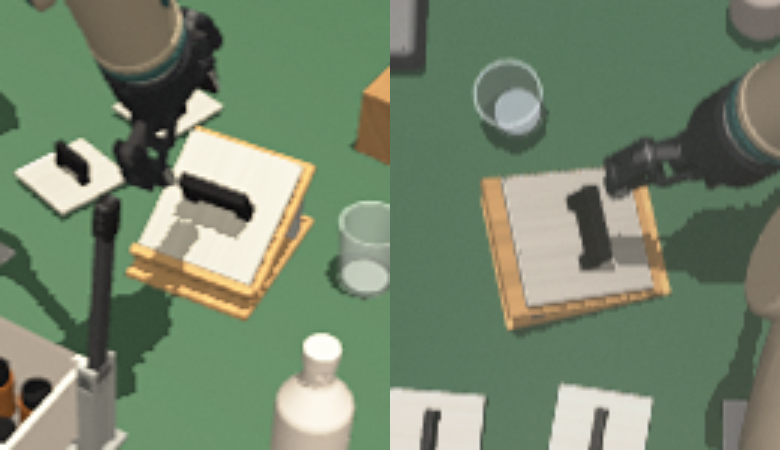

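The gripper is over the lid. In the scene crop its near finger is at about (150,180), and in the top crop one finger is at about (620,178). I'll check these against the projected finger positions.

Run:
```python
from plan import *
d=pickle.load(open("im1.pkl","rb"));p,q=cur();M=q.as_matrix()
F=ax(102.8,30); O=np.array([.5596,.1688,.0649])-.008*F[:,2]
for s in(-1,1):
    P=p+s*.05*M[:,1]-.013*M[:,2]
    print(s,P,(proj(d["scene"],P)-[220,110])*3,(proj(d["top"],P)-[150,110])*3+[390,0])
for y in(-.035,.035):
    P=O+F@[0,y,.05]
    print("handle end",(proj(d["scene"],P)-[220,110])*3,(proj(d["top"],P)-[150,110])*3+[390,0])
for x,y in((1,1),(1,-1),(-1,-1),(-1,1)):
    P=O+F@[.065*x,.06*y,.008]
    print("lid",x,y,(proj(d["scene"],P)-[220,110])*3,(proj(d["top"],P)-[150,110])*3+[390,0])
```

```text
-1 [0.5681 0.129  0.2351] [[208.3055  83.3501]] [[606.3532 187.3301]]
1 [0.5878 0.0444 0.1855] [[160.8458 183.6145]] [[711.1389 175.866 ]]
handle end [[246.0209 199.4044]] [[587.3387 182.6039]]
handle end [[179.4482 175.7336]] [[603.4266 257.5175]]
lid 1 1 [[192.9849 126.725 ]] [[524.7319 304.0407]]
lid 1 -1 [[303.998  164.6143]] [[498.4227 175.3541]]
lid -1 -1 [[249.4894 284.4102]] [[624.2536 163.5933]]
lid -1 1 [[137.937  242.3074]] [[651.0183 285.4748]]
```

>>> {"fn": "apply_moves", "kwargs": {"xyz": [[0, 0, 0.1], [0, 0, 0.1], [0, 0, 0.1], [0, 0, 0.06], [0, 0, 0.06], [0, 0, 0.04], [0, 0, 0], [0, 0, 0]], "rot": [[0.001, -0.001, 0.002], [0.002, -0.001, 0.001], [0.001, -0.002, 0.002], [0, 0, 0], [0, 0, 0], [0, 0, 0], [0, 0, 0], [0, 0, 0]], "hand": [1, 1, 1, 1, 1, 1, 1, 1]}}

```text
clock: 3.95
position: [0.562, 0.1608, 0.0792]
ee_rot: [-0.257, 0.96, 0.108, -0.029]
contact_force: [0.3, 0.1, 0.1]
width: 0.0856
gripper_force: 0.0
```

```bash
cat > a3.py <<'E'
from a1 import *
print("----",p,g,(p-g)@F, q.as_quat(), R.from_matrix(G).as_quat(),status.get_state()["contact_force"])
E
python3 a3.py|sed -n '/----/,$p'
```

```text
---- [0.562  0.1608 0.0792] [0.5612 0.162  0.077 ] [-0.0001 -0.0005  0.0026] [ 0.9599  0.108  -0.0289 -0.2572] [ 0.9599  0.1077 -0.0289 -0.2572] [0.2908 0.0979 0.089 ]
```

>>> {"fn": "apply_moves", "kwargs": {"xyz": [[0, 0, 0.012], [0, 0, 0], [0, 0, 0], [0, 0, 0], [0, 0, 0], [0, 0, 0], [0, 0, 0], [0, 0, 0]], "rot": [[0, 0, 0], [0, 0, 0], [0, 0, 0], [0, 0, 0], [0, 0, 0], [0, 0, 0], [0, 0, 0], [0, 0, 0]], "hand": [1, -1, -1, -1, -1, -1, -1, -1], "force": 70}}

```text
clock: 4.95
position: [0.5615, 0.1621, 0.0756]
ee_rot: [-0.257, 0.96, 0.108, -0.029]
contact_force: [1.1, -4.9, 1.1]
width: 0.0133
gripper_force: 68.8
```

```bash
cat > a4.py <<'E'
from plan import *
F=ax(102.8,30);n=F[:,2];p,q=cur()
K=ax(98.9); C=np.array([.5706,-.1459,0])
rows([(p+.06*n,q.as_matrix(),.02),([.53,.13,.24],tool(K)),(C+K@[0,.04,.24],tool(K)),(C+K@[0,0,.20],tool(K),.03)],w=7)
E
python3 a4.py
```

```text
# wp 3
# wp 8
# wp 16
# wp 18
[[0.0, 0.0, -0.067], [0.0, 0.0, -0.066], [0.0, 0.0, -0.067], [-0.025, -0.041, -0.063], [-0.026, -0.033, -0.067], [-0.025, -0.026, -0.07], [-0.026, -0.018, -0.073], [-0.026, -0.01, -0.074]] [[0.0, 0.0, 0.0], [0.0, 0.0, 0.0], [0.0, 0.0, 0.0], [-0.1, 0.004, 0.013], [-0.1, 0.003, 0.013], [-0.099, 0.004, 0.012], [-0.1, 0.003, 0.013], [-0.1, 0.004, 0.013]]
[[-0.018, 0.116, 0.0], [-0.017, 0.116, 0.0], [-0.018, 0.116, 0.0], [-0.018, 0.117, 0.0], [-0.017, 0.116, 0.0], [-0.018, 0.116, 0.0], [-0.018, 0.116, 0.0], [-0.018, 0.116, 0.0]] [[0.0, 0.0, 0.0], [0.0, 0.0, 0.0], [0.0, 0.0, 0.0], [0.0, 0.0, 0.0], [0.0, 0.0, 0.0], [0.0, 0.0, 0.0], [0.0, 0.0, 0.0], [0.0, 0.0, 0.0]]
[[0.067, 0.0, 0.066], [0.067, 0.0, 0.067]] [[0.0, 0.0, 0.0], [0.0, 0.0, 0.0]]
```

>>> {"fn": "apply_moves", "kwargs": {"xyz": [[0, 0, -0.033], [0, 0, -0.067], [0, 0, -0.1], [-0.025, -0.041, -0.063], [-0.026, -0.033, -0.067], [-0.025, -0.026, -0.07], [-0.026, -0.018, -0.073], [-0.026, -0.01, -0.074]], "rot": [[0, 0, 0], [0, 0, 0], [0, 0, 0], [-0.1, 0.004, 0.013], [-0.1, 0.003, 0.013], [-0.1, 0.004, 0.013], [-0.1, 0.003, 0.013], [-0.1, 0.004, 0.013]], "hand": [-1, -1, -1, -1, -1, -1, -1, -1]}}

```text
clock: 5.95
position: [0.5278, 0.1309, 0.2406]
ee_rot: [0.001, 0.997, 0.077, -0.001]
contact_force: [0.5, 1.1, -4.9]
width: 0.013
gripper_force: 69.1
```

>>> {"fn": "apply_moves", "kwargs": {"xyz": [[-0.018, 0.058, 0], [-0.018, 0.116, 0], [-0.018, 0.116, 0], [-0.018, 0.116, 0], [-0.018, 0.116, 0], [-0.018, 0.116, 0], [-0.018, 0.116, 0], [-0.018, 0.116, 0]], "rot": [[0, 0, 0], [0, 0, 0], [0, 0, 0], [0, 0, 0], [0, 0, 0], [0, 0, 0], [0, 0, 0], [0, 0, 0]], "hand": [-1, -1, -1, -1, -1, -1, -1, -1]}}

```text
clock: 6.95
position: [0.5254, -0.1354, 0.2386]
ee_rot: [-0.002, 0.997, 0.076, -0.002]
contact_force: [0.5, -0.1, -3.7]
width: 0.0134
gripper_force: 69.5
```

>>> {"fn": "apply_moves", "kwargs": {"xyz": [[0, 0.058, 0], [0.067, 0, 0.067], [0.067, 0, 0.067], [0, 0, 0], [0, 0, 0], [0, 0, 0]], "rot": [[0, 0, 0], [0, 0, 0], [0, 0, 0], [0, 0, 0], [0, 0, 0], [0, 0, 0]], "hand": [-1, -1, -1, -1, -1, -1]}}

```text
clock: 7.7
position: [0.5692, -0.1451, 0.2005]
ee_rot: [0.0, 0.997, 0.077, 0.0]
contact_force: [-0.8, 0.3, -3.2]
width: 0.013
gripper_force: 69.4
```

```bash
cat > a5.py <<'E'
from plan import *
from rig import get_image
S2=get_image("scene");T2=get_image("top")
pickle.dump({"scene":S2,"top":T2},open("im2.pkl","wb"))
im=np.hstack([cv2.resize(S2["pixels"][150:290,165:295,::-1],None,fx=3,fy=3,interpolation=cv2.INTER_CUBIC),cv2.resize(T2["pixels"][120:260,260:390,::-1],None,fx=3,fy=3,interpolation=cv2.INTER_CUBIC)])
cv2.imwrite("pics/p2.png",im)
p,q=cur();K=ax(98.9); C=np.array([.5706,-.1459,0])
print(p,(p-C)@K,(R.from_matrix(tool(K)).inv()*q).as_rotvec(),status.get_state()["contact_force"],status.get_state()["moment"])
E
python3 a5.py
```

```text
[ 0.5693 -0.1452  0.2006] [0.0009 0.0012 0.2006] [-0.0003  0.0004  0.001 ] [-0.422 -0.311 -3.03 ] [ 0.0015 -0.0019 -0.0173]
```

View pics/p2.png

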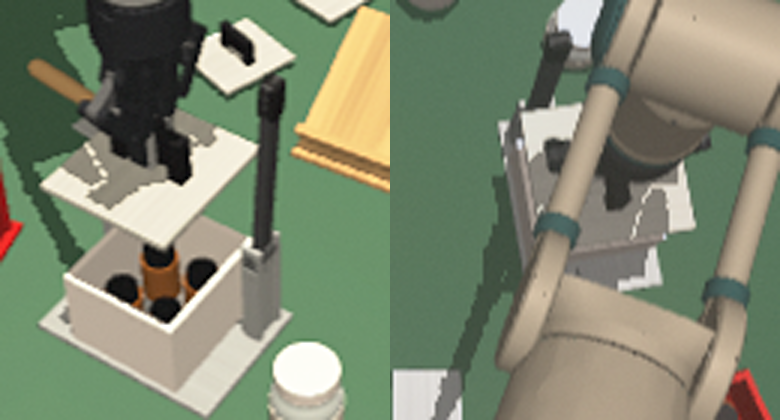

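The lid is level above the chamber. Lid corners in the scene crop are left (42,186), near (165,246), right (258,150). In the top crop the far-right corner is (663,100) and the near-right corner (695,227). I'll measure the lid's offset in the hand.

```bash
cat > a6.py <<'E'
from plan import *
d=pickle.load(open("im2.pkl","rb"));S,T=d["scene"],d["top"]
K=ax(98.9); C=np.array([.5706,-.1459,0])
s=lambda a:((a[0]+.5)/3-.5+165,(a[1]+.5)/3-.5+150)
t=lambda a:((a[0]-390+.5)/3-.5+260,(a[1]+.5)/3-.5+120)
# local coordinates in chamber frame, expected
for nm,a,loc in(("L",(42,186),(-.065,.06)),("N",(165,246),(-.065,-.06)),("R",(258,150),(.065,-.06))):
    for z in(.185,.188): print(nm,z,((onz(S,s(a),z)-C)@K)[:2]-loc)
for nm,a,loc in(("N",(663,100),(-.065,-.06)),("L",(695,227),(-.065,.06))):
    print("top",nm,((onz(T,t(a),.188)-C)@K)[:2]-loc)
for u,v in(((42,186),(695,227)),((165,246),(663,100))):
    x,e=tri(S,s(u),T,t(v)); print("tri",(x-C)@K,e)
# rim in the old scene and top crops, each alone
c4=lambda a,o:((a[0]+.5)/4-.5+170,(a[1]+.5)/4-.5+o)
loc=np.array([(.06,-.055),(-.06,-.055),(-.06,.055),(.06,.055)])
for cam_,o,A in((S,140,[(318,362),(212,482),(70,408),(183,295)]),(T,120,[(531,187),(698,163),(729,317),(557,344)])):
    P=np.array([((onz(cam_,c4(a,o),.085)-C)@K)[:2] for a in A])
    print("rim",(P-loc).mean(0),(P-loc).tolist(),"yaw",np.degrees(np.arctan2(*((P[0]+P[3]-P[1]-P[2])[::-1]))),np.degrees(np.arctan2(*(-(P[2]+P[3]-P[0]-P[1])*[1,-1]))))
E
python3 a6.py
```

```text
L 0.185 [0.0054 0.0033]
L 0.188 [0.0033 0.0011]
N 0.185 [0.0067 0.0049]
N 0.188 [0.0046 0.0032]
R 0.185 [0.0012 0.0044]
R 0.188 [-0.0014  0.0027]
top N [0.0088 0.0103]
top L [0.0025 0.0014]
tri [-0.0622  0.0611  0.1883] 0.0006809185579431703
tri [-0.0568 -0.052   0.1816] 0.0026813161620734237
rim [-0.0004 -0.0019] [[-0.0029262132881700265, -0.00032229647374806825], [0.001914134009100489, -0.00156980786367409], [0.0013890606761129964, -0.0030886254847727335], [-0.001779502355277754, -0.002692046512130883]] yaw 0.40604086165232606 -0.1648090165469941
rim [-0.0006  0.0013] [[-0.002094084434511187, 0.0011974665858503764], [0.001097586176634975, 0.0020806409039793652], [-0.00016914296711548205, 0.0007378990646230432], [-0.0012264303825092124, 0.001052772838009343]] yaw -0.13811671569123027 0.10464063293258015
```

>>> {"fn": "apply_moves", "kwargs": {"xyz": [[0.01, 0.005, 0.05], [0, 0, 0.07], [0, 0, 0.07], [0, 0, 0.04], [0, 0, 0.02], [0, 0, 0], [0, 0, 0]], "rot": [[0, 0, 0], [0, 0, 0], [0, 0, 0], [0, 0, 0], [0, 0, 0], [0, 0, 0], [0, 0, 0]], "hand": [-1, -1, -1, -1, -1, -1, -1]}}

```text
clock: 8.68
position: [0.5732, -0.1464, 0.1254]
ee_rot: [0.0, 0.997, 0.077, 0.0]
contact_force: [-0.5, -0.5, -4.0]
width: 0.0133
gripper_force: 69.6
```

```bash
sed -i 's/im2/im3/;s/p2.png/p3.png/;s/150:290,165:295/165:285,165:265/;s/120:260,260:390/130:250,275:375/;s/fx=3,fy=3/fx=4,fy=4/g' a5.py; python3 a5.py
```

```text
[ 0.5731 -0.1463  0.1255] [-0.0008 -0.0024  0.1255] [-0.0006  0.0008  0.0009] [-0.5577 -0.309  -3.6655] [ 0.0136 -0.0278 -0.0289]
```

View pics/p3.png

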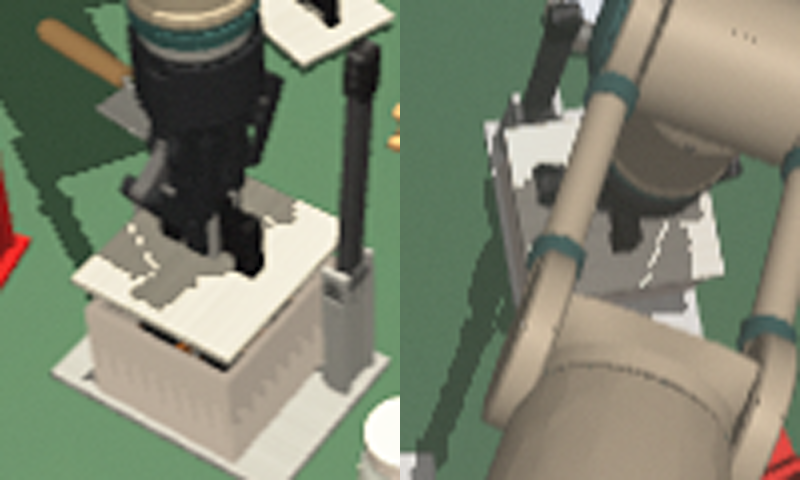

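The lid is just above the rim. Its corners in the scene crop are left (72,279) and near (232,362), and the far-right corner meets the bar at about (342,222).

Run:
```python
from plan import *
S=pickle.load(open("im3.pkl","rb"))["scene"]
K=ax(98.9); C=np.array([.5706,-.1459,0])
s=lambda a:((a[0]+.5)/4-.5+165,(a[1]+.5)/4-.5+165)
for nm,a,loc in(("L",(72,279),(-.065,.06)),("N",(232,362),(-.065,-.06))):
    for z in(.110,.113): print(nm,z,((onz(S,s(a),z)-C)@K)[:2]-loc)
# subpixel: where the lid's front-left edge (x=-.065) and rim edge should show
for y in(.03,0,-.03): print("rim edge expected", [ (proj(S,C+K@[-.06,y,.085])-165)*4 ])
```

```text
L 0.11 [ 0.003 -0.   ]
L 0.113 [ 0.0011 -0.0021]
N 0.11 [ 0.0033 -0.0008]
N 0.113 [ 0.0014 -0.0024]
rim edge expected [array([[114.857 , 322.5836]])]
rim edge expected [array([[153.5463, 342.999 ]])]
rim edge expected [array([[193.0006, 363.818 ]])]
```

>>> {"fn": "apply_moves", "kwargs": {"xyz": [[0, 0, 0.015], [0, 0, 0.01], [0, 0, 0.01], [0, 0, 0.01], [0, 0, 0.008], [0, 0, 0.004], [0, 0, 0], [0, 0, 0]], "rot": [[0, 0, 0], [0, 0, 0], [0, 0, 0], [0, 0, 0], [0, 0, 0], [0, 0, 0], [0, 0, 0], [0, 0, 0]], "hand": [-1, -1, -1, -1, -1, -1, -1, -1]}}

```text
clock: 9.78
position: [0.5727, -0.1462, 0.1077]
ee_rot: [0.0, 0.997, 0.077, -0.0]
contact_force: [0.3, -0.4, -3.4]
width: 0.0132
gripper_force: 69.6
```

>>> {"fn": "apply_moves", "kwargs": {"xyz": [[0, 0, 0.004], [0, 0, 0.003], [0, 0, 0.003], [0, 0, 0]], "rot": [[0, 0, 0], [0, 0, 0], [0, 0, 0], [0, 0, 0]], "hand": [-1, -1, -1, -1]}}

```text
clock: 10.28
position: [0.5725, -0.1461, 0.1045]
ee_rot: [-0.0, 0.997, 0.077, -0.0]
contact_force: [0.1, -0.8, -3.5]
width: 0.0131
gripper_force: 69.6
```

>>> {"fn": "apply_moves", "kwargs": {"xyz": [[0, 0, 0.003], [0, 0, 0.003], [0, 0, 0.002], [0, 0, 0]], "rot": [[0, 0, 0], [0, 0, 0], [0, 0, 0], [0, 0, 0]], "hand": [-1, -1, -1, -1]}}

```text
clock: 10.78
position: [0.5725, -0.1461, 0.1021]
ee_rot: [-0.0, 0.997, 0.077, -0.0]
contact_force: [0.4, -0.1, -3.8]
width: 0.0131
gripper_force: 69.6
```

>>> {"fn": "apply_moves", "kwargs": {"xyz": [[0, 0, 0.003], [0, 0, 0.002], [0, 0, 0.002], [0, 0, 0]], "rot": [[0, 0, 0], [0, 0, 0], [0, 0, 0], [0, 0, 0]], "hand": [-1, -1, -1, -1]}}

```text
clock: 11.28
position: [0.5727, -0.1462, 0.1019]
ee_rot: [0.0, 0.997, 0.077, 0.0]
contact_force: [-2.9, 1.4, 8.1]
width: 0.0134
gripper_force: 71.3
```

>>> {"fn": "apply_moves", "kwargs": {"xyz": [[0, 0, 0], [0, 0, 0], [0, 0, 0], [0, 0, -0.04], [0, 0, -0.1], [0, 0, -0.15], [0, 0, -0.15], [0, 0, -0.15]], "rot": [[0, 0, 0], [0, 0, 0], [0, 0, 0], [0, 0, 0], [0, 0, 0], [0, 0, 0], [0, 0, 0], [0, 0, 0]], "hand": [-0.5, 0, 0, 0, 0, 0, 0, 0]}}

```text
clock: 12.28
position: [0.5727, -0.1461, 0.2795]
ee_rot: [0.0, 0.997, 0.077, 0.0]
contact_force: [-0.0, -0.4, -0.1]
width: 0.0429
gripper_force: 0.0
```

>>> {"fn": "apply_moves", "kwargs": {"xyz": [[-0.15, 0, -0.1], [-0.15, 0, -0.1], [-0.15, 0, 0], [0, 0, 0], [0, 0, 0]], "rot": [[0, 0, 0], [0, 0, 0], [0, 0, 0], [0, 0, 0], [0, 0, 0]], "hand": [0, -1, -1, -1, -1]}}

```text
clock: 12.9
position: [0.4398, -0.167, 0.3378]
ee_rot: [0.0, 0.997, 0.077, 0.001]
contact_force: [-0.4, -0.7, 0.6]
width: 0.0002
gripper_force: 0.0
```

```bash
sed -i 's/im3/im4/;s/p3.png/p4.png/' a5.py; python3 a5.py
```

```text
[ 0.4403 -0.1669  0.3371] [-0.0006  0.132   0.3371] [ 0.0003 -0.0002  0.0004] [ 0.4014  0.8991 -0.0397] [ 0.0244 -0.0499  0.0078]
```

View pics/p4.png

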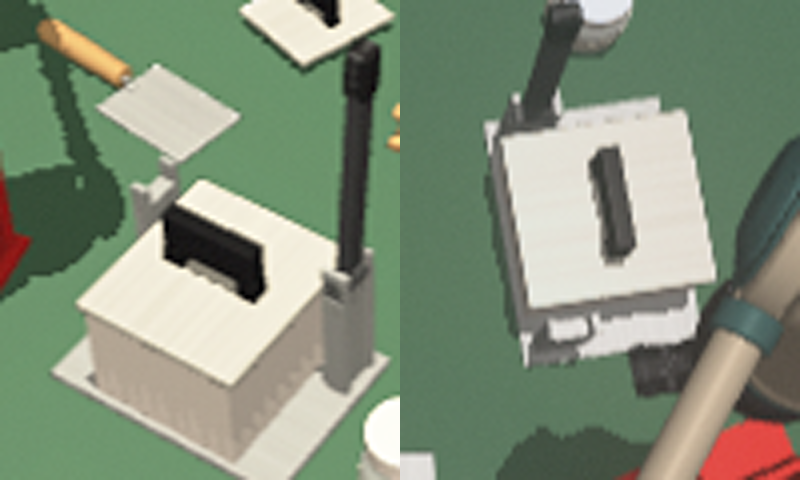

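The lid looks flush on the rim. Its corners in the scene crop are left (78,304), near (232,384), back (202,181), and in the top crop (500,140), (684,112), (715,279), (528,307). I'll check height, tilt and fit, and plan the swing of the bar.

```bash
cat > a7.py <<'E'
from plan import *
d=pickle.load(open("im4.pkl","rb"));S,T=d["scene"],d["top"]
K=ax(98.9); C=np.array([.5706,-.1459,0])
s=lambda a:((a[0]+.5)/4-.5+165,(a[1]+.5)/4-.5+165)
t=lambda a:((a[0]-400+.5)/4-.5+275,(a[1]+.5)/4-.5+130)
for u,v in(((78,304),(715,279)),((232,384),(684,112)),((202,181),(528,307))):
    x,e=tri(S,s(u),T,t(v)); print("lid",(x-C)@K,e)
x,e=tri(S,s((361,68)),T,t((562,18)));print("bar rubber",(x-C)@K,e)
# arc waypoints: closed fingertips on the far side of the bar, then on top
H=C+K@[.040,-.075,.100]
G=tool(K)
def tip(a,r=.172,off=.008):  # point on outer face of bar at radius r
    a=np.radians(a); return H+K@[0,r*np.cos(a)-off*np.sin(a),r*np.sin(a)+off*np.cos(a)]
for a in(96,90,60,30,0): print(a,(tip(a)-C)@K)
E
python3 a7.py
```

```text
lid [-0.0628  0.0579  0.089 ] 0.0006709027002500535
lid [-0.0629 -0.0595  0.0899] 0.0014236789598888488
lid [0.0654 0.0578 0.089 ] 0.0006737588118417156
bar rubber [ 0.0394 -0.0879  0.2792] 0.002539357770726275
96 [ 0.04   -0.1009  0.2702]
90 [ 0.04  -0.083  0.272]
60 [0.04   0.0041 0.253 ]
30 [0.04   0.07   0.1929]
0 [0.04  0.097 0.108]
```

```bash
cat > a8.py <<'E'
from a7 import *
print("----")
def w(a,v=.04): 
    r=.165+(90-a)/90*.021
    return (tip(a,r)-K@[0,.011,0],G,v)
if __name__=="__main__":
    rows([(C+K@[.04,.10,.37],G),(C+K@[.04,-.14,.37],G),(C+K@[.04,-.14,.25],G)],v=.045)
    print(w(94)[0],(w(94)[0]-C)@K)
E
python3 a8.py|sed -n '/----/,$p'
```

```text
----
# wp 2
# wp 8
# wp 11
[[0.053, -0.068, -0.055], [0.054, -0.067, -0.055], [0.133, 0.0, 0.0], [0.134, 0.0, 0.0], [0.133, 0.0, 0.0], [0.133, 0.0, 0.0], [0.133, -0.001, 0.0], [0.134, 0.0, 0.0]] [[0.0, 0.0, 0.0], [0.0, 0.0, 0.0], [0.0, 0.0, 0.0], [0.0, 0.0, 0.0], [0.0, 0.0, 0.0], [0.0, 0.0, 0.0], [0.0, 0.0, 0.0], [0.0, 0.0, 0.0]]
[[0.0, 0.0, 0.133], [0.0, 0.0, 0.134], [0.0, 0.0, 0.133]] [[0.0, 0.0, 0.0], [0.0, 0.0, 0.0], [0.0, 0.0, 0.0]]
[ 0.6686 -0.0901  0.2631] [ 0.04   -0.1054  0.2631]
```

>>> {"fn": "apply_moves", "kwargs": {"xyz": [[0.054, -0.068, -0.055], [0.054, -0.068, -0.055], [0.133, 0, 0], [0.133, 0, 0], [0.133, 0, 0], [0.133, 0, 0], [0.133, 0, 0], [0.134, 0, 0]], "rot": [[0, 0, 0], [0, 0, 0], [0, 0, 0], [0, 0, 0], [0, 0, 0], [0, 0, 0], [0, 0, 0], [0, 0, 0]], "hand": [-1, -1, -1, -1, -1, -1, -1, -1]}}

```text
clock: 14.0
position: [0.7043, -0.0838, 0.3686]
ee_rot: [-0.0, 0.997, 0.078, -0.001]
contact_force: [0.4, -1.2, 0.8]
width: -0.0002
gripper_force: 0.0
```

>>> {"fn": "apply_moves", "kwargs": {"xyz": [[0, 0, 0], [0, 0, 0.12], [0, 0, 0.13], [0, 0, 0.12], [0, 0, 0], [0, 0, 0]], "rot": [[0, 0, 0], [0, 0, 0], [0, 0, 0], [0, 0, 0], [0, 0, 0], [0, 0, 0]], "hand": [-1, -1, -1, -1, -1, -1]}}

```text
clock: 14.75
position: [0.7025, -0.0849, 0.2606]
ee_rot: [0.0, 0.997, 0.077, 0.001]
contact_force: [0.1, -0.2, 0.8]
width: 0.0002
gripper_force: 0.0
```

```bash
cat > a9.py <<'E'
from a8 import *
p,q=cur();print("----",(p-C)@K,status.get_state()["contact_force"])
rows([w(a) for a in range(92,19,-6)],v=.04)
E
python3 a9.py|grep -v '#'|tail -4
```

```text
----
---- [ 0.0399 -0.1397  0.2606] [ 0.08   -0.1553  0.808 ]
[[-0.067, 0.0, -0.006], [-0.066, 0.0, -0.006], [-0.058, 0.0, -0.006], [-0.059, 0.0, -0.001], [-0.058, 0.0, 0.006], [-0.059, 0.0, 0.012], [-0.057, 0.0, 0.019], [-0.055, 0.0, 0.024]] [[0.0, -0.001, 0.0], [0.001, 0.0, -0.001], [0.0, 0.0, 0.0], [0.0, 0.0, 0.0], [0.0, 0.0, 0.0], [0.0, 0.0, 0.0], [0.0, 0.0, 0.0], [0.0, 0.0, 0.0]]
[[-0.053, 0.0, 0.031], [-0.05, 0.0, 0.036], [-0.046, 0.0, 0.042], [-0.042, 0.0, 0.046], [-0.037, 0.0, 0.051], [-0.031, 0.0, 0.055]] [[0.0, 0.0, 0.0], [0.0, 0.0, 0.0], [0.0, 0.0, 0.0], [0.0, 0.0, 0.0], [0.0, 0.0, 0.0], [0.0, 0.0, 0.0]]
```

>>> {"fn": "apply_moves", "kwargs": {"xyz": [[-0.067, 0, -0.006], [-0.066, 0, -0.006], [-0.058, 0, -0.006], [-0.059, 0, -0.001], [-0.058, 0, 0.006], [-0.059, 0, 0.012], [-0.057, 0, 0.019], [-0.055, 0, 0.024]], "rot": [[0, 0, 0], [0, 0, 0], [0, 0, 0], [0, 0, 0], [0, 0, 0], [0, 0, 0], [0, 0, 0], [0, 0, 0]], "hand": [-1, -1, -1, -1, -1, -1, -1, -1]}}

```text
clock: 15.75
position: [0.5611, -0.1074, 0.2494]
ee_rot: [0.001, 0.997, 0.077, 0.003]
contact_force: [0.2, -0.1, -0.5]
width: 0.0001
gripper_force: 0.3
```

>>> {"fn": "apply_moves", "kwargs": {"xyz": [[-0.053, 0, 0.031], [-0.05, 0, 0.036], [-0.046, 0, 0.042], [-0.042, 0, 0.046], [-0.037, 0, 0.051], [-0.031, 0, 0.055], [0, 0, 0]], "rot": [[0, 0, 0], [0, 0, 0], [0, 0, 0], [0, 0, 0], [0, 0, 0], [0, 0, 0], [0, 0, 0]], "hand": [-1, -1, -1, -1, -1, -1, -1]}}

```text
clock: 16.62
position: [0.4832, -0.1191, 0.1695]
ee_rot: [0.0, 0.997, 0.077, 0.0]
contact_force: [-0.4, -0.6, 0.1]
width: -0.0004
gripper_force: 0.0
```

```bash
cat > a9.py <<'E'
from a8 import *
p,q=cur();print("----",(p-C)@K,status.get_state()["contact_force"])
rows([w(a) for a in (14,8,4,2,0,-1)],v=.04)
E
python3 a9.py|grep -v '#'|tail -4
sed -i 's/im4/im5/;s/p4.png/p5.png/' a5.py; python3 a5.py
```

```text
0 [0.04  0.097 0.108]
----
---- [0.04   0.0822 0.1695] [-0.4129 -0.6432  0.1498]
[[-0.024, 0.0, 0.058], [-0.019, 0.0, 0.062], [-0.01, 0.0, 0.042], [-0.003, 0.0, 0.021], [-0.003, 0.0, 0.022], [-0.001, 0.0, 0.011]] [[0.001, -0.001, -0.001], [0.0, 0.0, 0.0], [0.0, 0.0, 0.0], [0.0, 0.0, 0.0], [0.0, 0.0, 0.0], [0.0, 0.0, 0.0]]
[ 0.4847 -0.1194  0.1702] [0.0395 0.0808 0.1702] [-0.0018  0.0029  0.001 ] [ 0.863  -0.1667  0.3109] [ 0.0037  0.0002 -0.016 ]
```

View pics/p5.png

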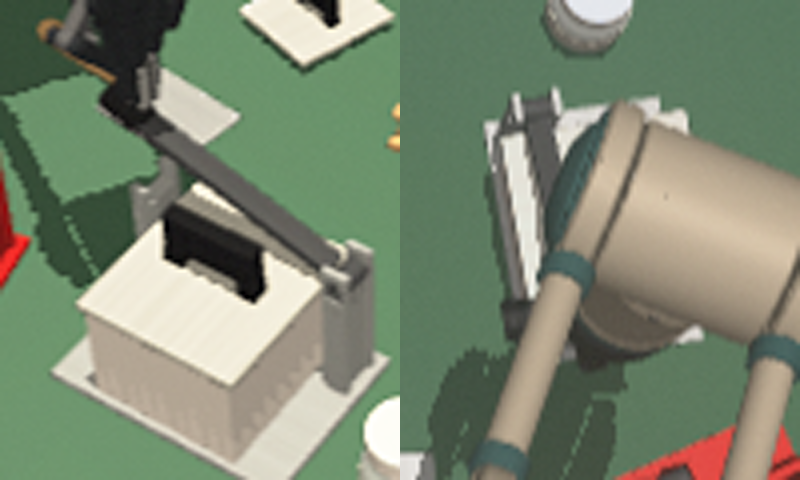

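The bar has followed the fingers down to about 20° from closed. The lid hasn't moved, and the fingertip is on the rubber end at about (135,105). I'll press on down, keeping the tip clear of the catch.

>>> {"fn": "apply_moves", "kwargs": {"xyz": [[-0.024, 0, 0.058], [-0.022, 0, 0.062], [-0.01, 0, 0.042], [-0.003, 0, 0.021], [-0.003, 0, 0.02], [0, 0, 0]], "rot": [[0, 0, 0], [0, 0, 0], [0, 0, 0], [0, 0, 0], [0, 0, 0], [0, 0, 0]], "hand": [-1, -1, -1, -1, -1, -1]}}

```text
clock: 17.48
position: [0.4656, -0.1219, 0.108]
ee_rot: [0.0, 0.997, 0.077, 0.001]
contact_force: [0.7, -0.5, 2.6]
width: 0.0
gripper_force: 1.3
```

>>> {"fn": "apply_moves", "kwargs": {"xyz": [[0, 0, 0.005], [0, 0, 0.005], [0, 0, 0]], "rot": [[0, 0, 0], [0, 0, 0], [0, 0, 0]], "hand": [-1, -1, -1]}}

```text
clock: 17.85
position: [0.4656, -0.122, 0.1076]
ee_rot: [0.001, 0.997, 0.077, 0.001]
contact_force: [-4.7, 2.5, 21.5]
width: -0.0002
gripper_force: 10.9
```

The bar is against its stop: 21 N at z = 0.108, as expected. I'll retreat and check.

>>> {"fn": "apply_moves", "kwargs": {"xyz": [[0, 0, -0.02], [0, 0, -0.1], [0, 0, -0.15], [0, 0, -0.15], [0, 0.1, -0.1], [0, 0.15, 0], [0, 0.15, 0], [0, 0.15, 0]], "rot": [[0, 0, 0], [0, 0, 0], [0, 0, 0], [0, 0, 0], [0, 0, 0], [0, 0, 0], [0, 0, 0], [0, 0, 0]], "hand": [-1, -1, -1, -1, -1, -1, -1, -1]}}

```text
clock: 18.85
position: [0.4904, -0.2861, 0.2603]
ee_rot: [-0.0, 0.997, 0.077, -0.0]
contact_force: [0.3, 0.2, -1.4]
width: 0.0002
gripper_force: 0.0
```

```bash
sed -i 's/im5/im6/;s/p5.png/p6.png/' a5.py; python3 a5.py
```

```text
[ 0.4908 -0.2893  0.2594] [-0.1293  0.101   0.2594] [-0.0023 -0.001   0.0045] [-0.753   0.8348 -0.5504] [-0.0037  0.0506  0.0191]
```

View pics/p6.png

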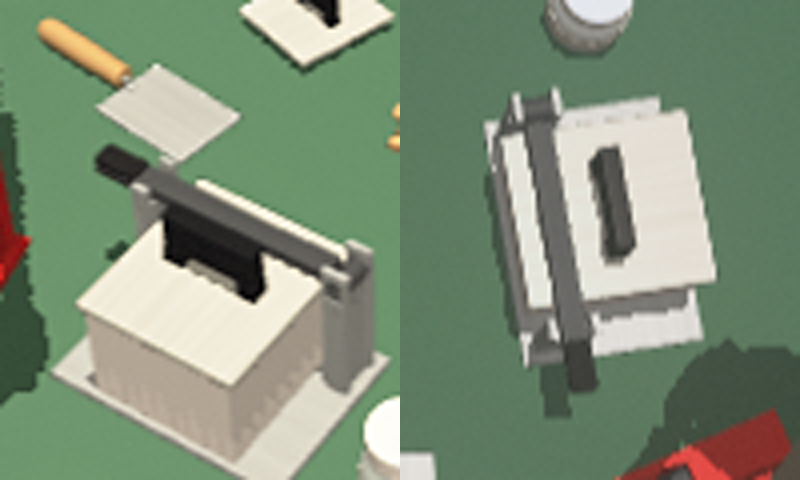

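The bar lies level across the lid and between the prongs, with its rubber end at (122,163) in the scene crop and (580,366) in the top crop. I'll check its height, then hand in.

```bash
sed 's/im4/im6/' a7.py >a10.py
cat >> a10.py <<'E'
print("=====")
x,e=tri(S,s((122,163)),T,t((580,366)));print((x-C)@K,e)
z=((x-C)@K)[2]
if abs(z-.104)<.008:
    from rig import job; print(job.sign_off())
E
python3 a10.py|sed -n '/=====/,$p'
```

```text
=====
[0.0398 0.1032 0.1024] 8.885057614979347e-07
the job is handed in; nothing more can be done
None
```

The job is handed in: the lid sits level and flush on the chamber rim, and the clamp bar is fully down in its catch. The arm is clear and the jar, beaker and bottle were never touched; it took about 19 s of the 72 s allowed.

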